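# Put the stacked neck guides back on their stands

### The arm

A 6-joint arm with a two-finger parallel gripper is mounted at the origin on the work surface. World frame = base frame: x ahead of the robot, y to its left, z up, the work surface at z = 0. Lengths are in m, angles in rad, forces in N, time in s.
With the tool pointing down it reaches from about 0.425 to 1.125 m from the base axis. Payload 14.9 kg.
Tool frame: the origin (TCP) lies at the very end of the fingers, on their centre line; the grasp point (between the pads) lies 19 mm behind it; z points along the fingers, y is the direction in which the jaws open and shut (so a half turn about z gives the same grasp; the last joint's range is limited). The gripper opens to 91 mm and grips with 3 to 60 N. Pads are 32 mm wide; open, the fingers measure 118 mm over their backs; the gripper's body (76 mm by 178 mm) begins 60 mm behind the grasp point.
Start: joints at [1.153, 0.379, 1.734, -0, 1.028, -0.033], TCP at [0.263, 0.649, 0.214] pointing down, gripper open.
Joint ranges: [-2.77, 2.77], [-0.74, 2.19], [0, 2.66], [-1.06, 4.2], [0.31, 2.87], [-3.08, 3.08]. Speed limits (rad/s): [1.89, 1.89, 2.39, 3.14, 3.14, 3.14].

### API

Orientations are given as a unit quaternion [w, x, y, z].
In Python, from rig import * gives the robot as it stands.
- The arm moves only by the tool play_rows, never from a script. Its argument "targets" is a list of rows, each an object of numbers: "claw": the closure, from 0 (fully open) to 1 (shut); "x", "y", "z": the shift along the tool's x, y, z each as a share of 0.2 m, from -1 to 1; "twist": the turn about the tool's z as a share of 30 degrees, from -1 to 1. A call has 1 to 20 rows; each row is the pose to reach, as a shift and turn from the pose commanded when the call began, along the tool's axes at that moment; what a row does not reach only later rows make up. A row lasts 1/12 s, in which the tool goes at most 41.7 mm and 7.16 degrees, less where a joint would pass 70% of its speed; a pose out of reach is approached as far as the arm can. A call with a number of a shift or a turn outside -1 to 1 is refused whole. A call with a gripper value outside its range is refused whole. The fingers move at their own pace and stop on an object; "newtons" is the grip in N (left out, the last holds). Time passes only in rows, so rows that repeat a pose let the fingers close. It gives the time, the measured TCP pose, the force and the opening at its end, in the units of the state.
- get_obs(): the state, without advancing time (a new reading comes with each control period).
- camera(name): name is "side" or "top"; returns the picture (400x640x3 uint8, blue, green, red); there is no depth.
- get_calibration(name): a dict with "fovy" (degrees; the focal length in pixels is half the picture's height over the tangent of half this angle, whatever the lens; pixels are square), "cx", "cy" (the principal point, pixels), "R" (3x3) and "t" (3): a world point X has camera coordinates R X + t. Camera axes: x right, y down, z forward; pixel columns grow to the right and rows downward; lengths in m; the calibration is good to about 2 mm. A picture is of the moment at which its call begins. get_calibration takes no time and is no camera call.
- hand_in(): hands the job in, once; it reports no verdict.
The state is a dict: "time_s": time; "q": joint angles; "joint_vel": joint speeds; "joint_efforts": joint torques, N m; "eef_pos": TCP position; "tcp_rot": TCP orientation; "ft_force": force on the tool from outside, world axes, zero at the start; "torque": the same for the moment, N m; "grip_width": finger opening in m.
Only numpy, scipy, OpenCV 4.12 (cv2) and the standard library are available. Lean on these libraries where they do the work, as an engineer would, in place of code of your own. Each camera call takes 0.05 s, during which the arm holds its last target.

### The job

Take apart the two stacks of coloured bottle-neck guides and put each guide over the post of the stand of its own colour, the right way up as it stands now and lying flat on the plate. Do not tip any guide over on the way.

Things in the scene. Friction and masses are not known exactly. Their poses are not given: they have to be found in the camera images.
- guide_red: neck guide: a plain upright red plastic ring with a thin steel lining, outside diameter 68 mm, hole 26 mm right through, 30 mm high, about 150 g, loose. At the start: bottom of a stack, a yellow or green guide on it. Origin: centre of its underside, z up along the hole.
- guide_blue: neck guide: a plain upright blue plastic ring with a thin steel lining, outside diameter 68 mm, hole 26 mm right through, 30 mm high, about 150 g, loose. At the start: bottom of a stack, a yellow or green guide on it. Origin: centre of its underside, z up along the hole.
- guide_yellow: neck guide: a plain upright yellow plastic ring with a thin steel lining, outside diameter 55 mm, hole 26 mm right through, 30 mm high, about 100 g, loose. At the start: on the red or the blue guide; the white guide stands on it. Origin: centre of its underside, z up along the hole.
- guide_green: neck guide: a plain upright green plastic ring with a thin steel lining, outside diameter 55 mm, hole 26 mm right through, 30 mm high, about 100 g, loose. At the start: on the red or the blue guide, top of its stack. Origin: centre of its underside, z up along the hole.
- guide_white: neck guide: a plain upright white plastic ring with a thin steel lining, outside diameter 42 mm, hole 26 mm right through, 30 mm high, about 60 g, loose. At the start: top of the three-high stack, on the yellow guide. Origin: centre of its underside, z up along the hole.
- stand_red: fixed storage stand: a red round plate 90 mm across on a dark steel disc 96 mm across, together 8 mm thick, with a steel post 10 mm in diameter upright in the middle, post top 46 mm above the table. Origin: on the table under the post, z up; the plate's upper face is at z = 8 mm.
- stand_blue: fixed storage stand: a blue round plate 90 mm across on a dark steel disc 96 mm across, together 8 mm thick, with a steel post 10 mm in diameter upright in the middle, post top 46 mm above the table. Origin: on the table under the post, z up; the plate's upper face is at z = 8 mm.
- stand_yellow: fixed storage stand: a yellow round plate 90 mm across on a dark steel disc 96 mm across, together 8 mm thick, with a steel post 10 mm in diameter upright in the middle, post top 46 mm above the table. Origin: on the table under the post, z up; the plate's upper face is at z = 8 mm.
- stand_green: fixed storage stand: a green round plate 90 mm across on a dark steel disc 96 mm across, together 8 mm thick, with a steel post 10 mm in diameter upright in the middle, post top 46 mm above the table. Origin: on the table under the post, z up; the plate's upper face is at z = 8 mm.
- stand_white: fixed storage stand: a white round plate 90 mm across on a dark steel disc 96 mm across, together 8 mm thick, with a steel post 10 mm in diameter upright in the middle, post top 46 mm above the table. Origin: on the table under the post, z up; the plate's upper face is at z = 8 mm.
There are look-alikes about, which are no part of the job. What is shaped like the guide_red but pink is not meant. What is shaped like the guide_white but black is not meant.

How it is judged:
By the outcome, as a careful person would: the job done as asked, in the order asked, and still so for the second after the job is handed in, with the robot touching nothing.
It also fails if it takes over 104 s, if anything falls off the work surface, if the arm or the gripper's body presses on something with over 40 N, if the wrist force passes 120 N, or if a joint passes its speed limit or range.

## Working session

There is one attempt and no reset: what is moved stays moved. The work goes in short steps, Python scripts to look and compute and a tool call to move; the robot and the scene stay as the last step left them, time stands still between calls to the robot, and variables do not carry over. Pictures are saved under pics/ and viewed, and the job is handed in when it is done.

Besides the shell and the picture viewer there is one more tool, called after "Request:" as name(argument=value, ...), one argument or row to a line, values as JSON. play_rows: Moves the arm, as the interface text tells. Shift numbers are shares of 0.2 m and turn numbers shares of 30 degrees, none past 1 either way. Its arguments: {"type":"object","properties":{"targets":{"type":"array","items":{"type":"object","properties":{"claw":{"type":"number"},"x":{"type":"number","minimum":-1,"maximum":1},"y":{"type":"number","minimum":-1,"maximum":1},"z":{"type":"number","minimum":-1,"maximum":1},"twist":{"type":"number","minimum":-1,"maximum":1}}}},"newtons":{"type":"number"}},"required":["targets"]}

```bash
ls; mkdir -p pics
python3 - <<'E'
from rig import *
import cv2
for n in ("top","side"):
    cv2.imwrite(f"pics/{n}0.png",camera(n)); c=get_calibration(n); print(n,c)
o=get_obs(); print({k:o[k] for k in("time_s","eef_pos","tcp_rot","ft_force","grip_width")})
E
```

```text
pics
top {'fovy': 48.89041326886083, 'cx': 318.17440621107534, 'cy': 199.53809021524745, 'R': array([[ 0.02647368, -0.99962942,  0.00633756],
       [-0.9861678 , -0.02715381, -0.16351069],
       [ 0.16362219, -0.00192116, -0.98652121]]), 't': array([0.00212794, 0.51004247, 1.10924912])}
side {'fovy': 48.101349155475994, 'cx': 320.78116502489314, 'cy': 199.34307783511773, 'R': array([[ 0.95985452, -0.28036997,  0.00848363],
       [-0.17255444, -0.61404948, -0.77017414],
       [ 0.22114307,  0.73779124, -0.63777725]]), 't': array([-0.47440049,  0.13596296,  1.17993283])}
{'time_s': 0.1, 'eef_pos': array([0.26264114, 0.64848842, 0.21335999]), 'tcp_rot': array([-1.12469507e-04,  1.91214074e-01,  9.81548230e-01, -4.87961728e-04]), 'ft_force': array([-0.55777727, -0.06773421,  0.44759011]), 'grip_width': 0.09167682533931239}
```

View pics/top0.png

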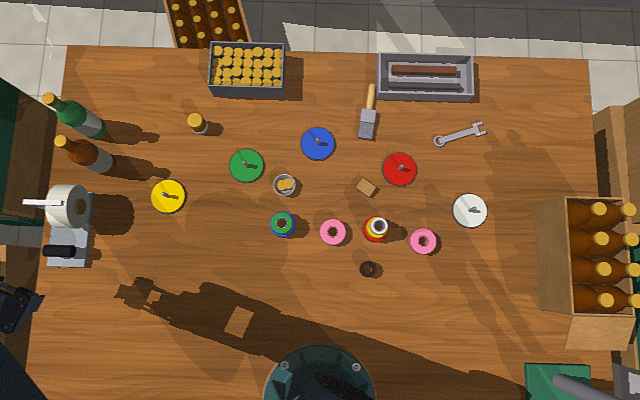

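View pics/side0.png

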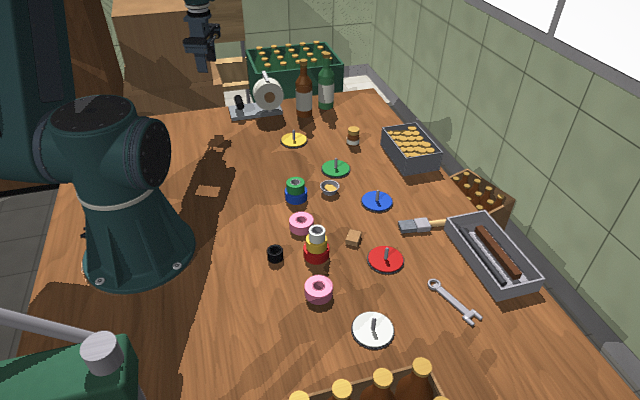

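Run:
```python
import cv2,numpy as np
t=cv2.imread("pics/top0.png");s=cv2.imread("pics/side0.png")
def z(im,x0,y0,x1,y1,k): return cv2.resize(im[y0:y1,x0:x1],None,fx=k,fy=k,interpolation=cv2.INTER_CUBIC)
cv2.imwrite("pics/topcrop.png",z(t,255,195,455,285,4))
cv2.imwrite("pics/sidecrop.png",z(s,250,165,450,315,4))
```

```text
(no output)
```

View pics/topcrop.png

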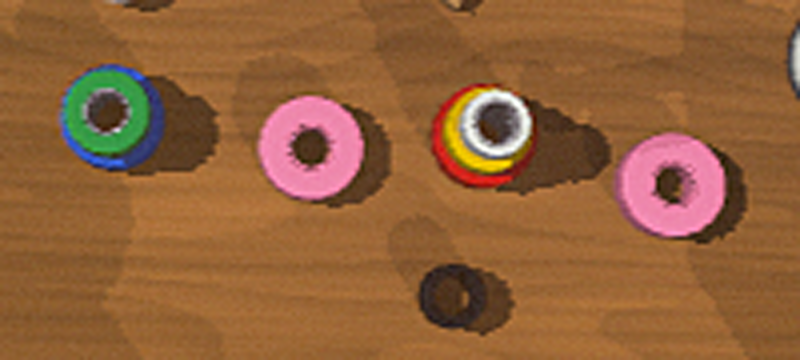

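View pics/sidecrop.png

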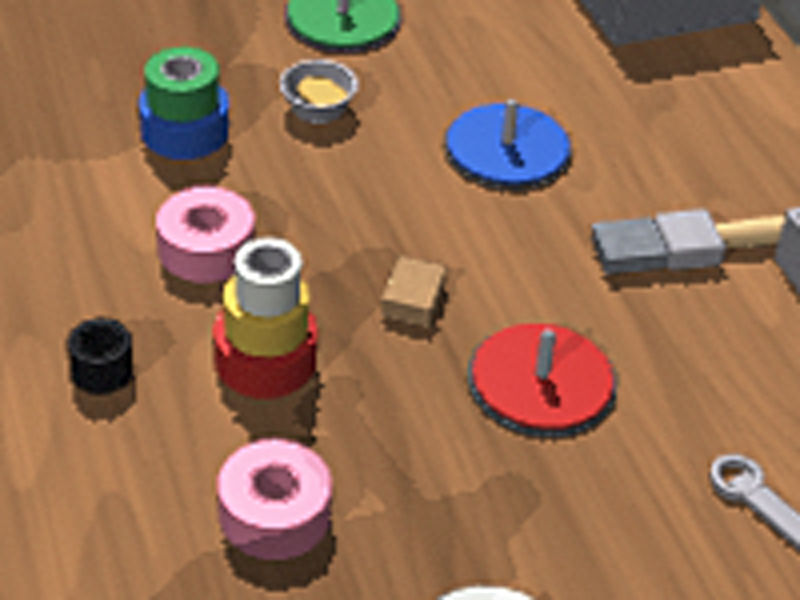

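```bash
cat > h.py <<'E'
import cv2,numpy as np
from rig import *
def K(n):
    c=get_calibration(n); f=200/np.tan(np.radians(c['fovy']/2)); return c,np.array([[f,0,c['cx']],[0,f,c['cy']],[0,0,1]])
def P(n):
    c,k=K(n); return k@np.c_[c['R'],c['t']]
def plane(n,uv,z):
    c,k=K(n); uv=np.atleast_2d(np.asarray(uv,float)); d=(c['R'].T@np.linalg.inv(k)@np.c_[uv,np.ones(len(uv))].T).T
    o=-c['R'].T@c['t']; return o+d*((z-o[2])/d[:,2])[:,None]
def tri(a,b):
    X=cv2.triangulatePoints(P("top"),P("side"),np.array(a,float).reshape(2,1),np.array(b,float).reshape(2,1)); X=(X[:3]/X[3]).ravel()
    r=[]
    for n,u in(("top",a),("side",b)):
        p=P(n)@np.r_[X,1]; r.append(np.hypot(*(p[:2]/p[2]-u)))
    return X,r
RNG={'red':[((0,150,150),(5,255,255)),((174,150,150),(179,255,255))],'red_d':[((0,150,60),(6,255,255)),((172,150,60),(179,255,255))],'blue':[((105,120,60),(125,255,255))],'yellow':[((23,140,110),(32,255,255))],
'green':[((55,90,60),(80,255,255))],'white':[((0,0,165),(179,40,255))]}
def mask(im,col,win):
    h=cv2.cvtColor(im,cv2.COLOR_BGR2HSV); m=0
    for lo,hi in RNG[col]: m=m|cv2.inRange(h,lo,hi)
    w=np.zeros_like(m); x0,y0,x1,y1=win; w[y0:y1,x0:x1]=m[y0:y1,x0:x1]; return w
def hull(m):
    n,l,s,_=cv2.connectedComponentsWithStats(m); i=1+np.argmax(s[1:,4]); p=cv2.findContours((l==i).astype(np.uint8),cv2.RETR_EXTERNAL,cv2.CHAIN_APPROX_NONE)[0][0]
    return cv2.convexHull(p)
E
python3 - <<'E'
from h import *
t=cv2.imread("pics/top0.png");s=cv2.imread("pics/side0.png")
W={'yellow':((148,176,190,216),(275,128,312,152)),'green':((226,146,268,186),(318,156,354,182)),'blue':((298,124,338,164),(358,188,396,216)),
'red':((378,150,422,190),(364,243,408,276)),'white':((450,190,490,230),(350,310,398,350))}
for c,(a,b) in W.items():
    r=[]
    for n,im,w in(("top",t,a),("side",s,b)):
        h=hull(mask(im,c,w)); e=cv2.fitEllipse(h); 
        q=plane(n,h.reshape(-1,2),.008)[:,:2].astype(np.float32); (cc,rad)=cv2.minEnclosingCircle(q); M=cv2.moments(h); 
        r.append(np.array(e[0])); print(c,n,np.round(e[0],1),"z8 plane",np.round(plane(n,e[0],.008)[0],4),"diam mm",round(2*np.sqrt(cv2.contourArea(cv2.convexHull(q))/np.pi)*1000,1))
    X,e=tri(*r); print("   TRI",np.round(X,4),np.round(e,2), 'reach',round(np.hypot(X[0],X[1]),3))
E
```

```text
yellow top [167.4 195.7] z8 plane [0.5147 0.4221 0.008 ] diam mm 88.9
yellow side [293.3 138.9] z8 plane [0.5143 0.4175 0.008 ] diam mm 83.4
   TRI [0.5154 0.4234 0.0043] [0.06 0.04] reach 0.667
green top [246. 165.] z8 plane [0.6054 0.2152 0.008 ] diam mm 89.4
green side [335.3 167.9] z8 plane [0.6044 0.2086 0.008 ] diam mm 89.4
   TRI [0.6069 0.2161 0.0023] [0.02 0.02] reach 0.644
blue top [317.2 142.9] z8 plane [0.6733 0.0226 0.008 ] diam mm 89.1
blue side [376.6 200.6] z8 plane [0.6722 0.0163 0.008 ] diam mm 89.2
   TRI [0.6752 0.0226 0.0022] [0.03 0.03] reach 0.676
red top [399.3 168.5] z8 plane [ 0.6075 -0.2034  0.008 ] diam mm 87.9
red side [385.3 258.2] z8 plane [ 0.6073 -0.2065  0.008 ] diam mm 88.3
   TRI [ 0.6084 -0.204   0.005 ] [0.09 0.09] reach 0.642
white top [469.7 210. ] z8 plane [ 0.4982 -0.3925  0.008 ] diam mm 88.1
white side [372.5 328.7] z8 plane [ 0.498  -0.3955  0.008 ] diam mm 89.4
   TRI [ 0.4988 -0.3936  0.005 ] [0.07 0.08] reach 0.635
```

Run:
```python
from h import *
t=cv2.imread("pics/top0.png");s=cv2.imread("pics/side0.png")
# whole-column diagnostics: print masks areas for stack parts
W={'white':((362,212,396,246),(300,222,332,250),.09,42),'yellow':((362,210,394,246),(300,228,332,256),.06,55),'green':((264,206,300,242),(280,174,310,196),.06,55),
   'red_d':((358,212,392,246),(298,230,334,266),.03,68),'blue':((264,206,300,242),(280,180,310,206),.03,68)}
RNG['white']=[((0,0,150),(179,60,255))]
vis=[]
for c,(a,b,z,D) in W.items():
    for n,im,w in(("top",t,a),("side",s,b)):
        m=mask(im,c,w); h=hull(m); x,y,ww,hh=cv2.boundingRect(h); e=cv2.fitEllipse(h)
        q=plane(n,h.reshape(-1,2),z)[:,:2].astype(np.float32); cc,rad=cv2.minEnclosingCircle(q)
        print(c,n,"bbox",x,y,ww,hh,"ell",np.round(e[0],1),"plane",np.round(plane(n,e[0],z)[0],4),"enc D",round(2000*rad,1),np.round(cc,4))
        x0,y0,x1,y1=w; o=im[y0:y1,x0:x1].copy(); o=cv2.resize(o,None,fx=6,fy=6,interpolation=cv2.INTER_NEAREST); cv2.drawContours(o,[((h-[x0,y0])*6+3).astype(np.int32)],-1,(255,0,255),1); o=cv2.copyMakeBorder(o,0,max(0,240-o.shape[0]),0,max(0,240-o.shape[1]),0)[:240,:240]; vis.append(o)
vis+= [vis[0]*0]*2
cv2.imwrite("pics/v.png",cv2.resize(np.vstack([np.hstack(vis[i:i+4]) for i in(0,4,8)]),(800,600)))
```

```text
white top bbox 370 218 18 16 ell [378.7 225.3] plane [ 0.4412 -0.1359  0.09  ] enc D 42.9 [ 0.4412 -0.1356]
white side bbox 308 224 18 12 ell [316.6 229.8] plane [ 0.4418 -0.1392  0.09  ] enc D 43.0 [ 0.4419 -0.1391]
yellow top bbox 366 217 20 21 ell [376.3 227.3] plane [ 0.4393 -0.1341  0.06  ] enc D 53.5 [ 0.4394 -0.1338]
yellow side bbox 307 243 15 11 ell [313.9 248. ] plane [ 0.4263 -0.1701  0.06  ] enc D 43.1 [ 0.4241 -0.1705]
green top bbox 271 213 22 20 ell [281.5 222.7] plane [0.4444 0.1079 0.06  ] enc D 54.1 [0.4446 0.1078]
green side bbox 286 177 19 18 ell [295.1 185.5] plane [0.4414 0.0879 0.06  ] enc D 84.9 [0.4412 0.0888]
red_d top bbox 363 216 27 26 ell [375.6 228.6] plane [ 0.4387 -0.1364  0.03  ] enc D 70.3 [ 0.4381 -0.1366]
red_d side bbox 303 243 27 22 ell [315.9 250.5] plane [ 0.4367 -0.1519  0.03  ] enc D 86.2 [ 0.4346 -0.1554]
blue top bbox 271 211 25 26 ell [282.7 223.9] plane [0.4445 0.1071 0.03  ] enc D 68.3 [0.4448 0.1063]
blue side bbox 285 187 22 18 ell [295.9 193.6] plane [0.4427 0.0869 0.03  ] enc D 87.8 [0.4432 0.0821]
```

View pics/v.png

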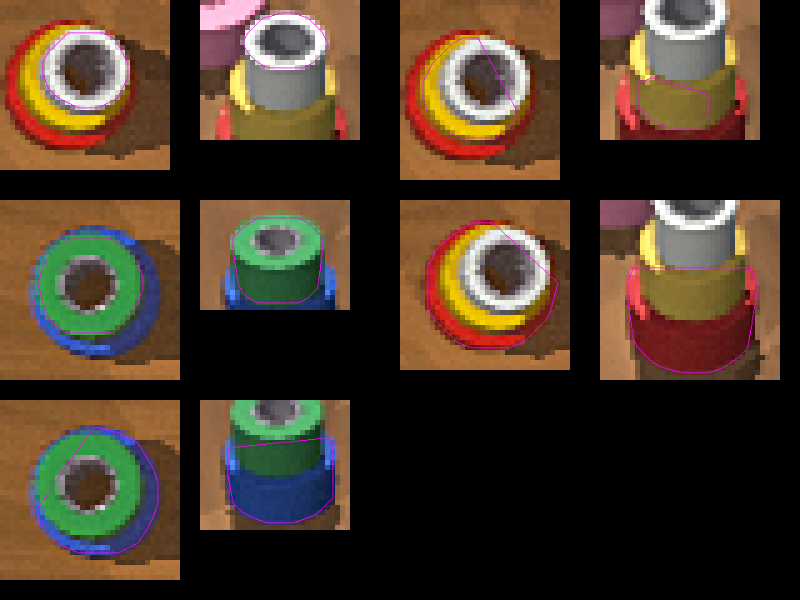

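Run:
```python
from h import *
t=cv2.imread("pics/top0.png");s=cv2.imread("pics/side0.png")
print("white",tri((378.7,225.3),(316.6,229.8)))
RNG['green']=[((55,90,115),(80,255,255))]
h=hull(mask(s,'green',(280,174,310,196))); print(cv2.boundingRect(h)); e=cv2.fitEllipse(h); print(e, plane("side",e[0],.06)); print("green",tri((281.5,222.7),e[0]))
# clutter positions
for nm,u,z in(("pinkL",(332.4,232),.03),("pinkR",(423.3,241),.03),("black",(368,269),.03),("bowl",(284.5,184.5),.02),("box",(366.5,187),.02)):
    print(nm,np.round(plane("top",u,z)[0],3))
```

```text
white (array([ 0.44206389, -0.1365219 ,  0.08725106]), [np.float64(0.2558527131783984), np.float64(0.24542734659355983)])
(286, 177, 19, 11)
((294.99554443359375, 181.92005920410156), (10.732828140258789, 18.113019943237305), 88.75714111328125) [[0.44525861 0.10444015 0.06      ]]
green (array([0.44536143, 0.10801577, 0.05721151]), [np.float64(0.2758684073926705), np.float64(0.23073625878335105)])
pinkL [ 0.427 -0.024  0.03 ]
pinkR [ 0.41  -0.261  0.03 ]
black [ 0.334 -0.117  0.03 ]
bowl [0.552 0.107 0.02 ]
box [ 0.551 -0.113  0.02 ]
```

Request:
play_rows(
  targets=[
    {"x":-0.985,"y":-0.57,"z":0,"twist":-0.735,"claw":0},
    {"x":-0.985,"y":-0.57,"z":0,"twist":-0.735,"claw":0},
    {"x":-0.985,"y":-0.57,"z":0,"twist":-0.735,"claw":0},
    {"x":-0.985,"y":-0.57,"z":0,"twist":-0.735,"claw":0},
    {"x":-0.985,"y":-0.57,"z":0,"twist":-0.735,"claw":0},
    {"x":-0.985,"y":-0.57,"z":0,"twist":-0.735,"claw":0},
    {"x":-0.985,"y":-0.57,"z":0,"twist":-0.735,"claw":0},
  ],
  newtons=20,
)

```text
time_s: 0.68
eef_pos: [0.4045, 0.4662, 0.2137]
tcp_rot: [-0.0, 0.002, 1.0, -0.0]
ft_force: [-0.4, 0.9, -0.4]
grip_width: 0.0913
```

Request:
play_rows(
  targets=[
    {"x":-0.2,"y":-1},
    {"x":-0.2,"y":-1},
    {"x":-0.2,"y":-1},
    {"x":-0.2,"y":-1},
    {"x":-0.2,"y":-1},
  ],
)

```text
validation failed for argument at $.ta...
```

Request:
play_rows(
  targets=[
    {"x":0,"y":-1},
    {"x":0,"y":-1},
    {"x":0,"y":-1},
    {"x":0,"y":-1},
    {"x":0,"y":-1},
  ],
)

```text
validation failed for argument at $.ta...
```

Request:
play_rows(
  targets=[
    {"x":0,"y":-1},
    {"x":0,"y":-1},
    {"x":0,"y":-1},
    {"x":0,"y":-1},
    {"x":0,"y":-1},
    {"x":0,"y":-1},
    {"x":0,"y":-1},
    {"x":0,"y":-1},
  ],
)

```text
validation failed for argument at $.ta...
```

Request:
play_rows(
  targets=[
    {"x":-0.2,"y":-1,"z":0,"twist":0,"claw":0},
    {"x":-0.2,"y":-1,"z":0,"twist":0,"claw":0},
    {"x":-0.2,"y":-1,"z":0,"twist":0,"claw":0},
    {"x":-0.2,"y":-1,"z":0,"twist":0,"claw":0},
    {"x":-0.2,"y":-1,"z":0,"twist":0,"claw":0},
  ],
)

```text
time_s: 1.1
eef_pos: [0.4422, 0.2676, 0.2138]
tcp_rot: [-0.0, -0.0, 1.0, -0.0]
ft_force: [1.5, 0.3, 0.5]
grip_width: 0.0913
```

Request:
play_rows(
  targets=[
    {"x":0,"y":-1,"z":0,"twist":0,"claw":0},
    {"x":0,"y":-1,"z":0,"twist":0,"claw":0},
    {"x":0,"y":-1,"z":0,"twist":0,"claw":0},
    {"x":0,"y":-1,"z":0,"twist":0,"claw":0},
    {"x":0,"y":-1,"z":0,"twist":0,"claw":0},
  ],
)

```text
time_s: 1.52
eef_pos: [0.442, 0.0674, 0.2139]
tcp_rot: [0.0, -0.0, 1.0, -0.0]
ft_force: [0.1, -0.3, -0.1]
grip_width: 0.0912
```

Request:
play_rows(
  targets=[
    {"x":0,"y":-1,"z":0,"twist":0,"claw":0},
    {"x":0,"y":-1,"z":0,"twist":0,"claw":0},
    {"x":0,"y":-1,"z":0,"twist":0,"claw":0},
    {"x":0,"y":-1,"z":0,"twist":0,"claw":0},
    {"x":0,"y":-1,"z":0,"twist":0,"claw":0},
    {"x":0,"y":-1,"z":0,"twist":0,"claw":0},
    {"x":0,"y":-1,"z":0,"twist":0,"claw":0},
    {"x":0,"y":-1,"z":0,"twist":0,"claw":0},
  ],
)

```text
time_s: 2.18
eef_pos: [0.4425, -0.1302, 0.2137]
tcp_rot: [-0.0, 0.0, 1.0, 0.0]
ft_force: [0.2, -0.1, 0.6]
grip_width: 0.0913
```

Request:
play_rows(
  targets=[
    {"x":0,"y":-0.037,"z":0.2,"twist":0,"claw":0},
    {"x":0,"y":-0.037,"z":0.35,"twist":0,"claw":0},
    {"x":0,"y":-0.037,"z":0.45,"twist":0,"claw":0},
    {"x":0,"y":-0.037,"z":0.55,"twist":0,"claw":0},
    {"x":0,"y":-0.037,"z":0.65,"twist":0,"claw":0},
    {"x":0,"y":-0.037,"z":0.7,"twist":0,"claw":0},
    {"x":0,"y":-0.037,"z":0.735,"twist":0,"claw":0},
    {"x":0,"y":-0.037,"z":0.735,"twist":0,"claw":0},
    {"x":0,"y":-0.037,"z":0.735,"twist":0,"claw":0},
  ],
  newtons=15,
)

```text
time_s: 2.93
eef_pos: [0.443, -0.1378, 0.0674]
tcp_rot: [0.0, -0.0, 1.0, -0.0]
ft_force: [0.7, 0.0, 0.0]
grip_width: 0.0913
```

Run:
```python
from h import *
s=camera("side"); cv2.imwrite("pics/a.png",cv2.resize(s[170:300,240:400],None,fx=5,fy=5)[:600,:800])
```

```text
(no output)
```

View pics/a.png

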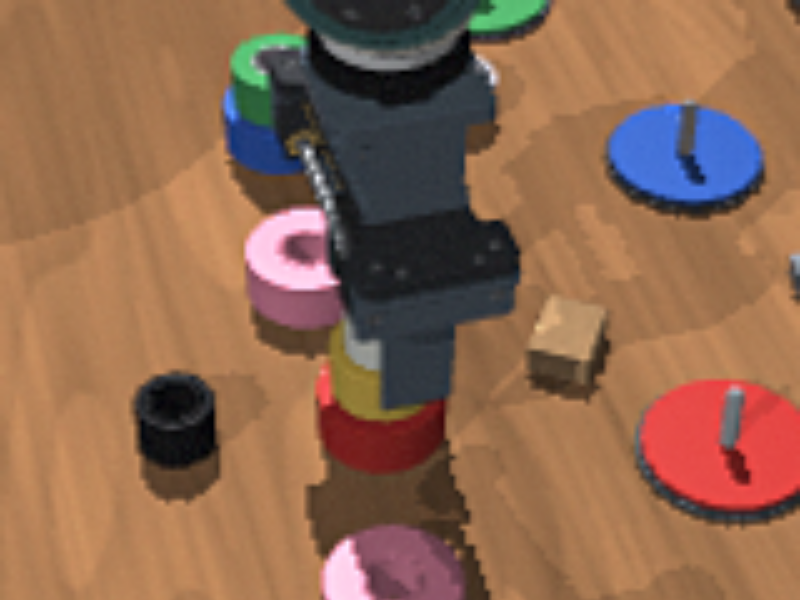

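The open gripper straddles the white guide (crop ~(365,345), full picture ~(313,239)) with the fingertips above the yellow one. I'll close it now.

Request:
play_rows(
  targets=[
    {"x":0,"y":0,"z":0,"twist":0,"claw":1},
    {"x":0,"y":0,"z":0,"twist":0,"claw":1},
    {"x":0,"y":0,"z":0,"twist":0,"claw":1},
    {"x":0,"y":0,"z":0,"twist":0,"claw":1},
    {"x":0,"y":0,"z":0,"twist":0,"claw":1},
    {"x":0,"y":0,"z":0,"twist":0,"claw":1},
    {"x":0,"y":0,"z":0,"twist":0,"claw":1},
    {"x":0,"y":0,"z":0,"twist":0,"claw":1},
    {"x":0,"y":0,"z":0,"twist":0,"claw":1},
    {"x":0,"y":0,"z":0,"twist":0,"claw":1},
    {"x":0,"y":0,"z":0,"twist":0,"claw":1},
    {"x":0,"y":0,"z":0,"twist":0,"claw":1},
  ],
  newtons=15,
)

```text
time_s: 3.98
eef_pos: [0.4426, -0.1382, 0.0669]
tcp_rot: [-0.0, -0.0, 1.0, 0.0]
ft_force: [-0.1, -1.3, 1.0]
grip_width: 0.0418
```

Request:
play_rows(
  targets=[
    {"x":0,"y":0,"z":-0.05,"twist":0,"claw":1},
    {"x":0,"y":0,"z":-0.15,"twist":0,"claw":1},
    {"x":0,"y":0,"z":-0.3,"twist":0,"claw":1},
    {"x":-0.07,"y":-0.2,"z":-0.35,"twist":0,"claw":1},
    {"x":-0.14,"y":-0.4,"z":-0.35,"twist":0,"claw":1},
    {"x":-0.2,"y":-0.6,"z":-0.35,"twist":0,"claw":1},
    {"x":-0.24,"y":-0.8,"z":-0.35,"twist":0,"claw":1},
    {"x":-0.28,"y":-1,"z":-0.35,"twist":0,"claw":1},
    {"x":-0.28,"y":-1,"z":-0.35,"twist":0,"claw":1},
    {"x":-0.28,"y":-1,"z":-0.35,"twist":0,"claw":1},
  ],
)

```text
time_s: 4.82
eef_pos: [0.4987, -0.34, 0.1374]
tcp_rot: [0.0, 0.001, 1.0, -0.0]
ft_force: [-0.5, 0.1, -1.3]
grip_width: 0.0418
```

Request:
play_rows(
  targets=[
    {"x":0,"y":-0.14,"z":0,"twist":0,"claw":1},
    {"x":0,"y":-0.28,"z":0,"twist":0,"claw":1},
    {"x":0,"y":-0.28,"z":0,"twist":0,"claw":1},
    {"x":0,"y":-0.28,"z":0,"twist":0,"claw":1},
  ],
)

```text
time_s: 5.15
eef_pos: [0.4983, -0.3939, 0.1372]
tcp_rot: [-0.0, 0.0, 1.0, 0.0]
ft_force: [-0.4, -0.3, -0.9]
grip_width: 0.0416
```

Run:
```python
from h import *
t=camera("top");s=camera("side"); 
a=cv2.resize(t[160:260,400:540],None,fx=5,fy=5); b=cv2.resize(s[220:360,310:450],None,fx=4,fy=4)
cv2.imwrite("pics/b.png",cv2.resize(np.hstack([cv2.resize(a,(400,286)),cv2.resize(b[:, :],(400,400))[:286]]),(800,572))); cv2.imwrite("pics/b_top.png",t);cv2.imwrite("pics/b_side.png",s)
```

```text
(no output)
```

View pics/b.png

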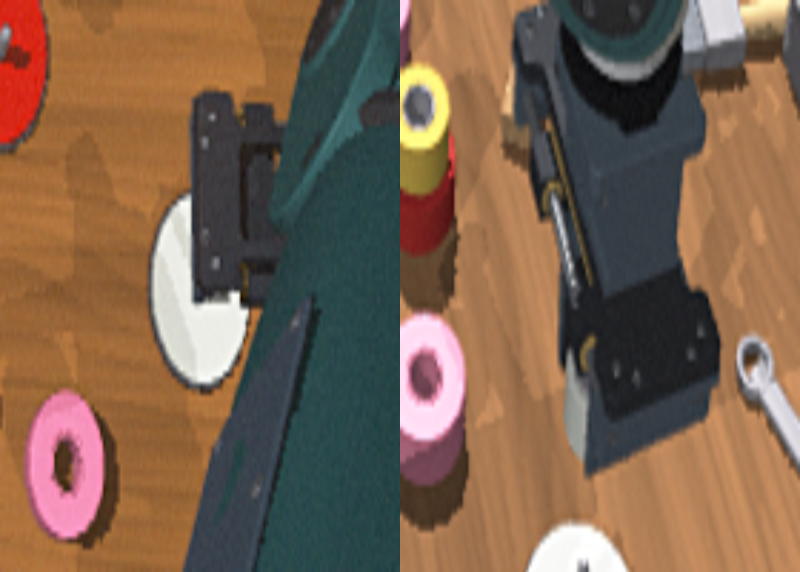

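White is held and level over its stand. I'll lower it onto the post.

Request:
play_rows(
  targets=[
    {"x":0,"y":0,"z":0.1,"twist":0,"claw":1},
    {"x":0,"y":0,"z":0.2,"twist":0,"claw":1},
    {"x":0,"y":0,"z":0.3,"twist":0,"claw":1},
    {"x":0,"y":0,"z":0.4,"twist":0,"claw":1},
    {"x":0,"y":0,"z":0.47,"twist":0,"claw":1},
    {"x":0,"y":0,"z":0.53,"twist":0,"claw":1},
    {"x":0,"y":0,"z":0.57,"twist":0,"claw":1},
    {"x":0,"y":0,"z":0.59,"twist":0,"claw":1},
    {"x":0,"y":0,"z":0.6,"twist":0,"claw":1},
    {"x":0,"y":0,"z":0.6,"twist":0,"claw":1},
    {"x":0,"y":0,"z":0.6,"twist":0,"claw":1},
  ],
)

```text
time_s: 6.17
eef_pos: [0.4989, -0.3945, 0.0176]
tcp_rot: [0.0, 0.0, 1.0, -0.0]
ft_force: [0.3, 0.1, -0.6]
grip_width: 0.0418
```

Request:
play_rows(
  targets=[
    {"x":0,"y":0,"z":0.005,"twist":0,"claw":1},
    {"x":0,"y":0,"z":0.01,"twist":0,"claw":1},
    {"x":0,"y":0,"z":0.01,"twist":0,"claw":1},
    {"x":0,"y":0,"z":0.01,"twist":0,"claw":1},
  ],
)

```text
time_s: 6.5
eef_pos: [0.4987, -0.3943, 0.0151]
tcp_rot: [0.0, -0.0, 1.0, -0.0]
ft_force: [-0.0, -0.5, -1.0]
grip_width: 0.0414
```

Request:
play_rows(
  targets=[
    {"x":0,"y":0,"z":0,"twist":0,"claw":0.3},
    {"x":0,"y":0,"z":0,"twist":0,"claw":0},
    {"x":0,"y":0,"z":0,"twist":0,"claw":0},
    {"x":0,"y":0,"z":0,"twist":0,"claw":0},
    {"x":0,"y":0,"z":0,"twist":0,"claw":0},
    {"x":0,"y":0,"z":-0.1,"twist":0,"claw":0},
    {"x":0,"y":0,"z":-0.3,"twist":0,"claw":0},
    {"x":0,"y":0,"z":-0.5,"twist":0,"claw":0},
    {"x":0,"y":0,"z":-0.6,"twist":0,"claw":0},
    {"x":0,"y":0.2,"z":-0.6,"twist":0,"claw":0},
    {"x":0,"y":0.4,"z":-0.6,"twist":0,"claw":0},
    {"x":0,"y":0.6,"z":-0.6,"twist":0,"claw":0},
    {"x":0.05,"y":0.8,"z":-0.6,"twist":0,"claw":0},
    {"x":0.1,"y":1,"z":-0.6,"twist":0,"claw":0},
    {"x":0.1,"y":1,"z":-0.6,"twist":0,"claw":0},
  ],
)

```text
time_s: 7.75
eef_pos: [0.4759, -0.189, 0.1342]
tcp_rot: [-0.001, -0.001, 1.0, 0.001]
ft_force: [-0.1, -0.7, -0.8]
grip_width: 0.0913
```

Run:
```python
from h import *
t=camera("top");s=camera("side"); cv2.imwrite("pics/c_top.png",t);cv2.imwrite("pics/c_side.png",s)
a=cv2.resize(t[150:290,300:500],(800,560)); b=cv2.resize(s[200:350,270:430],(640,600))
cv2.imwrite("pics/c1.png",a);cv2.imwrite("pics/c2.png",b)
```

```text
(no output)
```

View pics/c1.png

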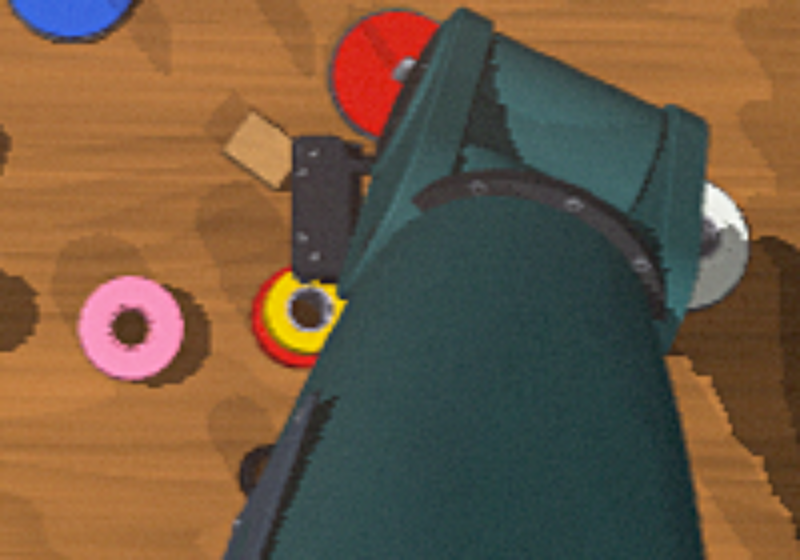

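View pics/c2.png

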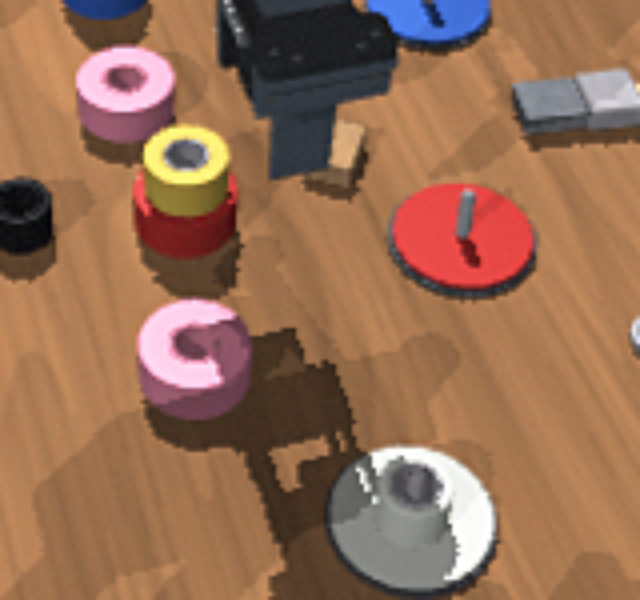

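Run:
```python
from h import *
t=cv2.imread("pics/c_top.png");s=cv2.imread("pics/c_side.png")
RNG['yellow']=[((20,140,150),(34,255,255))]
h=hull(mask(s,'yellow',(300,225,335,256)));e=cv2.fitEllipse(h);print(cv2.boundingRect(h),e,plane("side",e[0],.06), 'D',2*cv2.minEnclosingCircle(plane("side",h.reshape(-1,2),.06)[:,:2].astype(np.float32))[1])
ht=hull(mask(t,'yellow',(360,205,390,245)));e2=cv2.minEnclosingCircle(plane("top",ht.reshape(-1,2),.06)[:,:2].astype(np.float32));print(cv2.boundingRect(ht),e2)
print("tri hole",tri((376.9,226.7),e[0]), plane("top",(378-.5,226.7),.06))
```

```text
Traceback (most recent call last):
cv2.error: OpenCV(4.12.0) /io/opencv/modules/imgproc/src/shapedescr.cpp:361: error: (-201:Incorrect size of input array) There should be at least 5 points to fit the ellipse in function 'fitEllipseNoDirect'
```

Run:
```python
from h import *
t=cv2.imread("pics/c_top.png");s=cv2.imread("pics/c_side.png")
hs=cv2.cvtColor(s,cv2.COLOR_BGR2HSV); print(hs[236:254:2,310], hs[238,304:330:3])
RNG['yellow']=[((20,80,175),(36,255,255))]
h=hull(mask(s,'yellow',(300,225,335,256)));print(len(h),cv2.boundingRect(h));e=cv2.fitEllipse(h);print(e,plane("side",e[0],.06), 'D',2*cv2.minEnclosingCircle(plane("side",h.reshape(-1,2),.06)[:,:2].astype(np.float32))[1])
ht=hull(mask(t,'yellow',(360,205,390,245)));e2=cv2.minEnclosingCircle(plane("top",ht.reshape(-1,2),.06)[:,:2].astype(np.float32));print(cv2.boundingRect(ht),e2)
print("tri hole",tri((377.3,226.7),e[0]), plane("top",(377.3,226.7),.06))
```

```text
[[ 28 136 255]
 [ 21 125 223]
 [ 25 157 245]
 [ 28 128 255]
 [ 27 138 255]
 [ 22 166 137]
 [ 23 161 147]
 [ 23 155 148]
 [ 22 166 146]] [[ 10 124  84]
 [ 29 125 255]
 [ 21 125 223]
 [113  14  72]
 [140   7 110]
 [132  11 111]
 [ 21 104 233]
 [ 27 133 255]
 [ 12 128 146]]
14 (306, 231, 21, 15)
((316.0274963378906, 238.48536682128906), (14.829197883605957, 21.085060119628906), 89.64743041992188) [[ 0.4404795  -0.13924984  0.06      ]] D 0.054115135222673416
(366, 218, 21, 20) ((0.4396965801715851, -0.13331088423728943), 0.026400260627269745)
tri hole (array([ 0.44104985, -0.13703687,  0.05773094]), [np.float64(0.02399298413695593), np.float64(0.023256620456413586)]) [[ 0.44074675 -0.13671194  0.06      ]]
```

Yellow is now on top of its stack, at (0.4405, -0.1375) with its top at z≈0.058–0.060. The white guide sits over its post.

Request:
play_rows(
  targets=[
    {"x":0.19,"y":0.28,"z":0,"twist":0,"claw":0},
    {"x":0.19,"y":0.28,"z":0,"twist":0,"claw":0},
    {"x":0.19,"y":0.28,"z":0,"twist":0,"claw":0},
    {"x":0.19,"y":0.28,"z":0,"twist":0,"claw":0},
    {"x":0.19,"y":0.28,"z":0,"twist":0,"claw":0},
  ],
)

```text
time_s: 8.27
eef_pos: [0.4417, -0.1393, 0.1354]
tcp_rot: [0.001, 0.0, 1.0, -0.0]
ft_force: [-0.7, -0.6, 0.4]
grip_width: 0.0913
```

Request:
play_rows(
  targets=[
    {"x":0,"y":0.01,"z":0.1,"twist":0,"claw":0},
    {"x":0,"y":0.01,"z":0.2,"twist":0,"claw":0},
    {"x":0,"y":0.01,"z":0.3,"twist":0,"claw":0},
    {"x":0,"y":0.01,"z":0.4,"twist":0,"claw":0},
    {"x":0,"y":0.01,"z":0.46,"twist":0,"claw":0},
    {"x":0,"y":0.01,"z":0.49,"twist":0,"claw":0},
    {"x":0,"y":0.01,"z":0.49,"twist":0,"claw":0},
    {"x":0,"y":0.01,"z":0.49,"twist":0,"claw":1},
    {"x":0,"y":0.01,"z":0.49,"twist":0,"claw":1},
    {"x":0,"y":0.01,"z":0.49,"twist":0,"claw":1},
    {"x":0,"y":0.01,"z":0.49,"twist":0,"claw":1},
    {"x":0,"y":0.01,"z":0.49,"twist":0,"claw":1},
    {"x":0,"y":0.01,"z":0.49,"twist":0,"claw":1},
    {"x":0,"y":0.01,"z":0.49,"twist":0,"claw":1},
    {"x":0,"y":0.01,"z":0.49,"twist":0,"claw":1},
    {"x":0,"y":0.01,"z":0.49,"twist":0,"claw":1},
    {"x":0,"y":0.01,"z":0.49,"twist":0,"claw":1},
  ],
  newtons=15,
)

```text
time_s: 9.68
eef_pos: [0.4409, -0.1363, 0.0373]
tcp_rot: [0.0, -0.0, 1.0, -0.0]
ft_force: [-0.8, 0.6, 7.3]
grip_width: 0.0543
```

Run:
```python
from h import *
s=camera("side");o=get_obs();print(o['ft_force'],o['torque'],o['eef_pos'],o['grip_width'])
cv2.imwrite("pics/d.png",cv2.resize(s[190:300,250:400],(800,587)))
```

```text
[-1.25942254  0.70435072  5.94412231] [0.10407079 0.3155942  0.02830352] [ 0.44083007 -0.13621557  0.03726378] 0.054484100659461666
```

View pics/d.png

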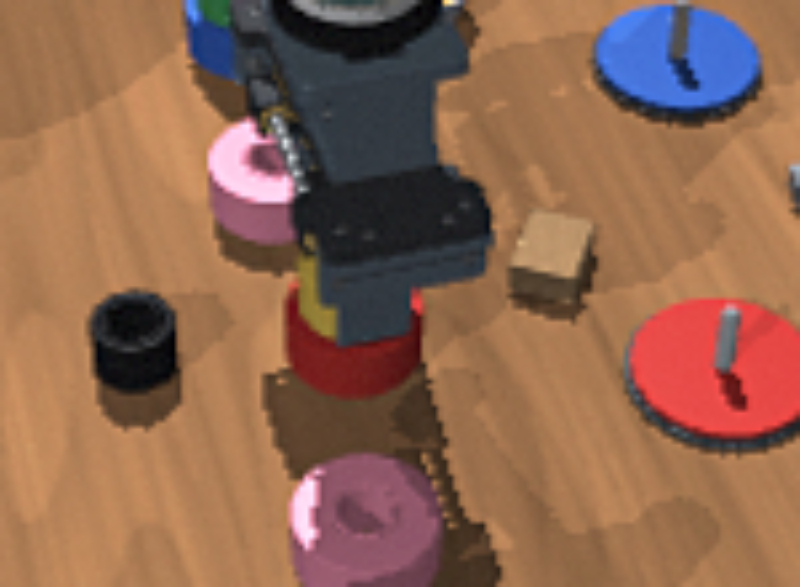

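Request:
play_rows(
  targets=[
    {"x":0,"y":0,"z":-0.03,"twist":0,"claw":1},
    {"x":0,"y":0,"z":-0.1,"twist":0,"claw":1},
    {"x":0,"y":0,"z":-0.2,"twist":0,"claw":1},
    {"x":0,"y":0,"z":-0.35,"twist":0,"claw":1},
    {"x":0,"y":0.05,"z":-0.5,"twist":0,"claw":1},
    {"x":-0.03,"y":0.2,"z":-0.55,"twist":0,"claw":1},
    {"x":-0.06,"y":0.4,"z":-0.55,"twist":0,"claw":1},
    {"x":-0.09,"y":0.6,"z":-0.55,"twist":0,"claw":1},
    {"x":-0.12,"y":0.8,"z":-0.55,"twist":0,"claw":1},
    {"x":-0.12,"y":1,"z":-0.55,"twist":0,"claw":1},
  ],
)

```text
time_s: 10.57
eef_pos: [0.4651, 0.0657, 0.1477]
tcp_rot: [0.001, 0.0, 1.0, 0.0]
ft_force: [1.2, -0.1, -1.6]
grip_width: 0.0541
```

Request:
play_rows(
  targets=[
    {"x":-0.03,"y":0.2,"z":0,"twist":0,"claw":1},
    {"x":-0.06,"y":0.4,"z":0,"twist":0,"claw":1},
    {"x":-0.09,"y":0.6,"z":0,"twist":0,"claw":1},
    {"x":-0.12,"y":0.8,"z":0,"twist":0,"claw":1},
    {"x":-0.12,"y":1,"z":0,"twist":0,"claw":1},
  ],
)

```text
time_s: 10.98
eef_pos: [0.4889, 0.2661, 0.1474]
tcp_rot: [0.0, -0.0, 1.0, 0.0]
ft_force: [0.8, 0.4, -0.8]
grip_width: 0.0544
```

Request:
play_rows(
  targets=[
    {"x":-0.03,"y":0.2,"z":0,"twist":0,"claw":1},
    {"x":-0.06,"y":0.4,"z":0,"twist":0,"claw":1},
    {"x":-0.09,"y":0.6,"z":0,"twist":0,"claw":1},
    {"x":-0.12,"y":0.78,"z":0,"twist":0,"claw":1},
    {"x":-0.13,"y":0.78,"z":0,"twist":0,"claw":1},
    {"x":-0.13,"y":0.78,"z":0,"twist":0,"claw":1},
    {"x":-0.13,"y":0.78,"z":0,"twist":0,"claw":1},
  ],
)

```text
time_s: 11.57
eef_pos: [0.514, 0.4192, 0.1466]
tcp_rot: [-0.0, -0.0, 1.0, -0.0]
ft_force: [-0.4, -0.2, -1.2]
grip_width: 0.0543
```

Request:
play_rows(
  targets=[
    {"x":0,"y":0.005,"z":0.1,"twist":0,"claw":1},
    {"x":0,"y":0.005,"z":0.2,"twist":0,"claw":1},
    {"x":0,"y":0.005,"z":0.3,"twist":0,"claw":1},
    {"x":0,"y":0.005,"z":0.4,"twist":0,"claw":1},
    {"x":0,"y":0.005,"z":0.5,"twist":0,"claw":1},
    {"x":0,"y":0.005,"z":0.57,"twist":0,"claw":1},
    {"x":0,"y":0.005,"z":0.61,"twist":0,"claw":1},
    {"x":0,"y":0.005,"z":0.635,"twist":0,"claw":1},
    {"x":0,"y":0.005,"z":0.65,"twist":0,"claw":1},
    {"x":0,"y":0.005,"z":0.65,"twist":0,"claw":1},
    {"x":0,"y":0.005,"z":0.65,"twist":0,"claw":1},
  ],
)

```text
time_s: 12.48
eef_pos: [0.515, 0.4211, 0.0177]
tcp_rot: [0.0, 0.0, 1.0, 0.0]
ft_force: [0.1, 0.0, -1.2]
grip_width: 0.0548
```

Request:
play_rows(
  targets=[
    {"x":0,"y":0,"z":0.005,"twist":0,"claw":1},
    {"x":0,"y":0,"z":0.011,"twist":0,"claw":1},
    {"x":0,"y":0,"z":0.011,"twist":0,"claw":1},
    {"x":0,"y":0,"z":0.011,"twist":0,"claw":1},
  ],
)

```text
time_s: 12.82
eef_pos: [0.515, 0.4212, 0.0153]
tcp_rot: [0.0, -0.0, 1.0, 0.0]
ft_force: [0.0, -0.5, 5.1]
grip_width: 0.0543
```

Request:
play_rows(
  targets=[
    {"x":0,"y":0,"z":0,"twist":0,"claw":0.3},
    {"x":0,"y":0,"z":0,"twist":0,"claw":0},
    {"x":0,"y":0,"z":0,"twist":0,"claw":0},
    {"x":0,"y":0,"z":0,"twist":0,"claw":0},
    {"x":0,"y":0,"z":0,"twist":0,"claw":0},
    {"x":0,"y":0,"z":-0.1,"twist":0,"claw":0},
    {"x":0,"y":0,"z":-0.3,"twist":0,"claw":0},
    {"x":0,"y":0,"z":-0.5,"twist":0,"claw":0},
    {"x":0,"y":0,"z":-0.6,"twist":0,"claw":0},
    {"x":0,"y":-0.2,"z":-0.6,"twist":0,"claw":0},
    {"x":0,"y":-0.4,"z":-0.6,"twist":0,"claw":0},
    {"x":0.05,"y":-0.6,"z":-0.6,"twist":0,"claw":0},
    {"x":0.1,"y":-0.8,"z":-0.6,"twist":0,"claw":0},
    {"x":0.15,"y":-1,"z":-0.6,"twist":0,"claw":0},
    {"x":0.15,"y":-1,"z":-0.6,"twist":0,"claw":0},
  ],
)

```text
time_s: 14.07
eef_pos: [0.4819, 0.2158, 0.1341]
tcp_rot: [-0.001, 0.001, 1.0, -0.001]
ft_force: [0.4, 0.7, -0.9]
grip_width: 0.0914
```

Request:
play_rows(
  targets=[
    {"x":0.1,"y":-0.2,"z":0,"twist":0,"claw":0},
    {"x":0.19,"y":-0.4,"z":0,"twist":0,"claw":0},
    {"x":0.19,"y":-0.57,"z":0,"twist":0,"claw":0},
    {"x":0.19,"y":-0.57,"z":0,"twist":0,"claw":0},
    {"x":0.19,"y":-0.57,"z":0,"twist":0,"claw":0},
    {"x":0.19,"y":-0.57,"z":0,"twist":0,"claw":0},
  ],
)

```text
time_s: 14.57
eef_pos: [0.447, 0.107, 0.135]
tcp_rot: [0.0, 0.0, 1.0, 0.0]
ft_force: [0.5, 1.4, 0.4]
grip_width: 0.0917
```

Run:
```python
from h import *
t=camera("top");s=camera("side"); cv2.imwrite("pics/e_top.png",t);cv2.imwrite("pics/e_side.png",s)
cv2.imwrite("pics/e.png",np.hstack([cv2.resize(t[150:290,140:320],(400,311)),cv2.resize(s[100:240,240:420],(400,311))]))
```

```text
(no output)
```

View pics/e.png

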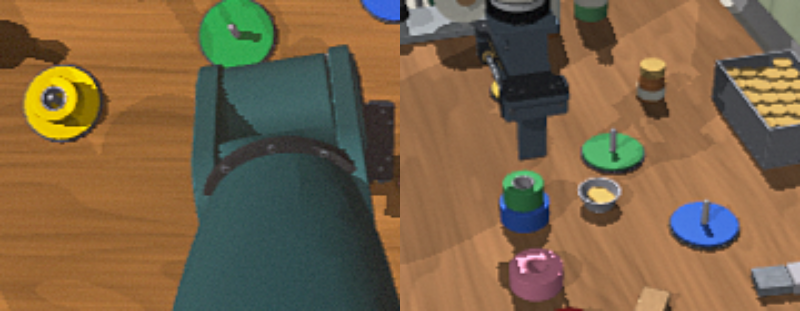

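Yellow is seated: the post shows inside the hole at full-picture pixel ~(164,194). Next, grasp green.

Request:
play_rows(
  targets=[
    {"x":0,"y":0,"z":0.1,"twist":0,"claw":0},
    {"x":0,"y":0,"z":0.2,"twist":0,"claw":0},
    {"x":0,"y":0,"z":0.3,"twist":0,"claw":0},
    {"x":0,"y":0,"z":0.4,"twist":0,"claw":0},
    {"x":0,"y":0,"z":0.46,"twist":0,"claw":0},
    {"x":0,"y":0,"z":0.49,"twist":0,"claw":0},
    {"x":0,"y":0,"z":0.49,"twist":0,"claw":0},
    {"x":0,"y":0,"z":0.49,"twist":0,"claw":1},
    {"x":0,"y":0,"z":0.49,"twist":0,"claw":1},
    {"x":0,"y":0,"z":0.49,"twist":0,"claw":1},
    {"x":0,"y":0,"z":0.49,"twist":0,"claw":1},
    {"x":0,"y":0,"z":0.49,"twist":0,"claw":1},
    {"x":0,"y":0,"z":0.49,"twist":0,"claw":1},
    {"x":0,"y":0,"z":0.49,"twist":0,"claw":1},
    {"x":0,"y":0,"z":0.49,"twist":0,"claw":1},
    {"x":0,"y":0,"z":0.49,"twist":0,"claw":1},
    {"x":0,"y":0,"z":0.49,"twist":0,"claw":1},
  ],
  newtons=15,
)

```text
time_s: 16.08
eef_pos: [0.4468, 0.1068, 0.037]
tcp_rot: [0.0, 0.0, 1.0, 0.0]
ft_force: [-0.7, -0.5, 7.6]
grip_width: 0.054
```

Request:
play_rows(
  targets=[
    {"x":0,"y":0,"z":-0.03,"twist":0,"claw":1},
    {"x":0,"y":0,"z":-0.1,"twist":0,"claw":1},
    {"x":0,"y":0,"z":-0.2,"twist":0,"claw":1},
    {"x":0,"y":0,"z":-0.35,"twist":0,"claw":1},
    {"x":-0.1,"y":0.05,"z":-0.5,"twist":0,"claw":1},
    {"x":-0.25,"y":0.15,"z":-0.5,"twist":0,"claw":1},
    {"x":-0.42,"y":0.26,"z":-0.5,"twist":0,"claw":1},
    {"x":-0.6,"y":0.38,"z":-0.5,"twist":0,"claw":1},
    {"x":-0.74,"y":0.48,"z":-0.5,"twist":0,"claw":1},
    {"x":-0.8,"y":0.53,"z":-0.5,"twist":0,"claw":1},
    {"x":-0.8,"y":0.53,"z":-0.5,"twist":0,"claw":1},
    {"x":-0.8,"y":0.53,"z":-0.5,"twist":0,"claw":1},
    {"x":-0.8,"y":0.53,"z":-0.5,"twist":0,"claw":1},
  ],
)

```text
time_s: 17.17
eef_pos: [0.6056, 0.2123, 0.1365]
tcp_rot: [-0.001, -0.0, 1.0, -0.0]
ft_force: [-0.1, -0.7, -1.0]
grip_width: 0.054
```

Request:
play_rows(
  targets=[
    {"x":0,"y":0,"z":0.1,"twist":0,"claw":1},
    {"x":0,"y":0,"z":0.2,"twist":0,"claw":1},
    {"x":0,"y":0,"z":0.3,"twist":0,"claw":1},
    {"x":0,"y":0,"z":0.4,"twist":0,"claw":1},
    {"x":0,"y":0,"z":0.48,"twist":0,"claw":1},
    {"x":0,"y":0,"z":0.54,"twist":0,"claw":1},
    {"x":0,"y":0,"z":0.58,"twist":0,"claw":1},
    {"x":0,"y":0,"z":0.595,"twist":0,"claw":1},
    {"x":0,"y":0,"z":0.6,"twist":0,"claw":1},
    {"x":0,"y":0,"z":0.605,"twist":0,"claw":1},
    {"x":0,"y":0,"z":0.605,"twist":0,"claw":1},
    {"x":0,"y":0,"z":0.605,"twist":0,"claw":1},
  ],
)

```text
time_s: 18.17
eef_pos: [0.607, 0.2129, 0.0165]
tcp_rot: [0.0, -0.0, 1.0, 0.0]
ft_force: [-0.5, -0.3, -1.4]
grip_width: 0.0541
```

Request:
play_rows(
  targets=[
    {"x":0,"y":0,"z":0.007,"twist":0,"claw":1},
    {"x":0,"y":0,"z":0.007,"twist":0,"claw":1},
    {"x":0,"y":0,"z":0.007,"twist":0,"claw":0.3},
    {"x":0,"y":0,"z":0.007,"twist":0,"claw":0},
    {"x":0,"y":0,"z":0.007,"twist":0,"claw":0},
    {"x":0,"y":0,"z":0.007,"twist":0,"claw":0},
    {"x":0,"y":0,"z":0.007,"twist":0,"claw":0},
    {"x":0,"y":0,"z":-0.1,"twist":0,"claw":0},
    {"x":0,"y":0,"z":-0.3,"twist":0,"claw":0},
    {"x":0,"y":0,"z":-0.5,"twist":0,"claw":0},
    {"x":0,"y":0.2,"z":-0.6,"twist":0,"claw":0},
    {"x":0,"y":0.4,"z":-0.6,"twist":0,"claw":0},
    {"x":0,"y":0.6,"z":-0.6,"twist":0,"claw":0},
    {"x":0,"y":0.6,"z":-0.6,"twist":0,"claw":0},
    {"x":0,"y":0.6,"z":-0.6,"twist":0,"claw":0},
  ],
)

```text
time_s: 19.42
eef_pos: [0.6062, 0.3346, 0.1357]
tcp_rot: [0.0, -0.001, 1.0, 0.0]
ft_force: [-0.6, -0.1, -0.1]
grip_width: 0.091
```

Run:
```python
from h import *
t=camera("top");s=camera("side"); cv2.imwrite("pics/f_top.png",t);cv2.imwrite("pics/f_side.png",s)
cv2.imwrite("pics/f.png",np.hstack([cv2.resize(t[130:270,220:400],(400,311)),cv2.resize(s[150:290,260:440],(400,311))]))
for n,im,w in(("top",t,(255,200,305,250)),("side",s,(275,170,315,215))):
    for c,v in(("blue",60),("blueb",150)):
        RNG[c]=[((100,90,v),(125,255,255))]; h=hull(mask(im,c,w)); e=cv2.fitEllipse(h); q=plane(n,h.reshape(-1,2),.03)[:,:2].astype(np.float32); print(n,c,cv2.boundingRect(h),np.round(e[0],1),np.round(plane(n,e[0],.03)[0],4),cv2.minEnclosingCircle(q))
```

```text
top blue (270, 211, 26, 27) [282.8 223.9] [0.4445 0.1068 0.03  ] ((0.4447857737541199, 0.10585857182741165), 0.03456198051571846)
top blueb (270, 211, 26, 26) [282.6 223.7] [0.445  0.1072 0.03  ] ((0.44527921080589294, 0.10719148814678192), 0.03375205770134926)
side blue (285, 183, 22, 22) [295.7 193.6] [0.4422 0.0871 0.03  ] ((0.44229385256767273, 0.08874545246362686), 0.04995596781373024)
side blueb (285, 183, 22, 15) [295.4 190.1] [0.4453 0.1035 0.03  ] ((0.4455815851688385, 0.10463327169418335), 0.033731598407030106)
```

View pics/f.png

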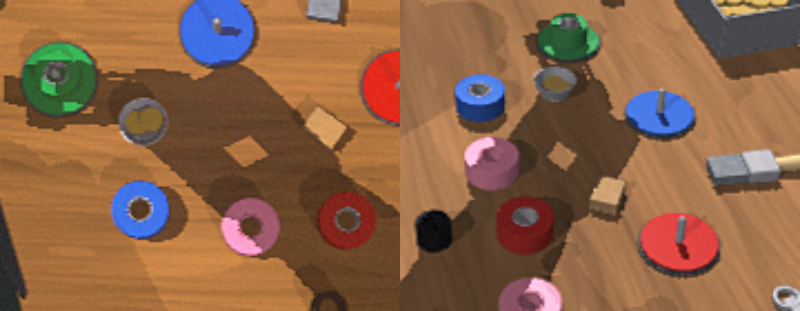

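Run:
```python
from h import *
t=cv2.imread("pics/f_top.png");s=cv2.imread("pics/f_side.png")
print("blue tri",tri((282.6,223.7),(295.4,190.1)))
hs=cv2.cvtColor(s,cv2.COLOR_BGR2HSV); print(hs[240:268:2,310].tolist())
for n,im,w in(("top",t,(355,210,395,250)),("side",s,(298,230,336,268))):
    for v in(60,85,105): 
        RNG['r']=[((0,120,v),(6,255,255)),((172,120,v),(179,255,255))]; h=hull(mask(im,'r',w)); e=cv2.fitEllipse(h); q=plane(n,h.reshape(-1,2),.03)[:,:2].astype(np.float32); print(n,v,cv2.boundingRect(h),np.round(e[0],1),np.round(plane(n,e[0],.03)[0],4),cv2.minEnclosingCircle(q))
```

```text
blue tri (array([0.44587297, 0.10750714, 0.02674883]), [np.float64(0.16152503720840924), np.float64(0.13676274643237432)])
[[0, 199, 109], [1, 196, 108], [179, 207, 106], [179, 152, 94], [1, 118, 102], [1, 222, 107], [179, 191, 108], [0, 191, 108], [179, 198, 117], [0, 187, 117], [1, 197, 115], [0, 197, 114], [17, 119, 86], [14, 132, 87]]
top 60 (363, 216, 26, 26) [375.4 228.7] [ 0.4385 -0.136   0.03  ] ((0.43867048621177673, -0.13560496270656586), 0.03509040176868439)
top 85 (363, 216, 26, 26) [375.4 228.7] [ 0.4385 -0.136   0.03  ] ((0.43867048621177673, -0.13560496270656586), 0.03509040176868439)
top 105 (364, 216, 25, 26) [376.  228.5] [ 0.4391 -0.1376  0.03  ] ((0.4389735460281372, -0.13762009143829346), 0.033738236874341965)
side 60 (303, 238, 27, 27) [315.7 250.9] [ 0.4359 -0.1531  0.03  ] ((0.43676427006721497, -0.1523890644311905), 0.046266719698905945)
side 85 (303, 238, 26, 27) [315.6 251. ] [ 0.4354 -0.1531  0.03  ] ((0.43676427006721497, -0.1523890644311905), 0.046266719698905945)
side 105 (303, 239, 26, 25) [315.1 250.6] [ 0.4346 -0.1517  0.03  ] ((0.43461859226226807, -0.15183542668819427), 0.04416123777627945)
```

Request:
play_rows(
  targets=[
    {"x":0.1,"y":-0.15,"z":0,"twist":0,"claw":0},
    {"x":0.25,"y":-0.3,"z":0,"twist":0,"claw":0},
    {"x":0.4,"y":-0.45,"z":0,"twist":0,"claw":0},
    {"x":0.55,"y":-0.6,"z":0,"twist":0,"claw":0},
    {"x":0.7,"y":-0.75,"z":0,"twist":0,"claw":0},
    {"x":0.81,"y":-0.9,"z":0,"twist":0,"claw":0},
    {"x":0.81,"y":-1,"z":0,"twist":0,"claw":0},
    {"x":0.81,"y":-1,"z":0,"twist":0,"claw":0},
    {"x":0.81,"y":-1,"z":0,"twist":0,"claw":0},
  ],
)

```text
time_s: 20.27
eef_pos: [0.4445, 0.1314, 0.1359]
tcp_rot: [0.0, 0.002, 1.0, 0.0]
ft_force: [0.7, 0.5, 0.2]
grip_width: 0.0915
```

Request:
play_rows(
  targets=[
    {"x":0,"y":-0.13,"z":0,"twist":0,"claw":0},
    {"x":0,"y":-0.13,"z":0,"twist":0,"claw":0},
    {"x":0,"y":-0.13,"z":0,"twist":0,"claw":0},
    {"x":0,"y":-0.13,"z":0,"twist":0,"claw":0},
  ],
)

```text
time_s: 20.6
eef_pos: [0.445, 0.1072, 0.1357]
tcp_rot: [0.0, 0.0, 1.0, 0.0]
ft_force: [-0.0, 0.1, -0.0]
grip_width: 0.0916
```

Request:
play_rows(
  targets=[
    {"x":0,"y":-0.005,"z":0.15,"twist":0,"claw":0},
    {"x":0,"y":-0.005,"z":0.3,"twist":0,"claw":0},
    {"x":0,"y":-0.005,"z":0.42,"twist":0,"claw":0},
    {"x":0,"y":-0.005,"z":0.52,"twist":0,"claw":0},
    {"x":0,"y":-0.005,"z":0.6,"twist":0,"claw":0},
    {"x":0,"y":-0.005,"z":0.64,"twist":0,"claw":0},
    {"x":0,"y":-0.005,"z":0.64,"twist":0,"claw":0},
    {"x":0,"y":-0.005,"z":0.64,"twist":0,"claw":1},
    {"x":0,"y":-0.005,"z":0.64,"twist":0,"claw":1},
    {"x":0,"y":-0.005,"z":0.64,"twist":0,"claw":1},
    {"x":0,"y":-0.005,"z":0.64,"twist":0,"claw":1},
    {"x":0,"y":-0.005,"z":0.64,"twist":0,"claw":1},
    {"x":0,"y":-0.005,"z":0.64,"twist":0,"claw":1},
    {"x":0,"y":-0.005,"z":0.64,"twist":0,"claw":1},
    {"x":0,"y":-0.005,"z":0.64,"twist":0,"claw":1},
  ],
  newtons=20,
)

```text
time_s: 21.85
eef_pos: [0.4453, 0.106, 0.0086]
tcp_rot: [0.001, 0.0, 1.0, 0.0]
ft_force: [-1.3, 1.3, 8.5]
grip_width: 0.068
```

Request:
play_rows(
  targets=[
    {"x":0,"y":0,"z":-0.03,"twist":0,"claw":1},
    {"x":0,"y":0,"z":-0.1,"twist":0,"claw":1},
    {"x":0,"y":0,"z":-0.2,"twist":0,"claw":1},
    {"x":0,"y":0,"z":-0.35,"twist":0,"claw":1},
    {"x":0,"y":0,"z":-0.5,"twist":0,"claw":1},
    {"x":-0.1,"y":-0.05,"z":-0.6,"twist":0,"claw":1},
    {"x":-0.25,"y":-0.1,"z":-0.6,"twist":0,"claw":1},
    {"x":-0.42,"y":-0.17,"z":-0.6,"twist":0,"claw":1},
    {"x":-0.6,"y":-0.25,"z":-0.6,"twist":0,"claw":1},
    {"x":-0.78,"y":-0.33,"z":-0.6,"twist":0,"claw":1},
    {"x":-0.9,"y":-0.4,"z":-0.6,"twist":0,"claw":1},
    {"x":-0.98,"y":-0.43,"z":-0.6,"twist":0,"claw":1},
  ],
)

```text
time_s: 22.85
eef_pos: [0.643, 0.018, 0.1284]
tcp_rot: [0.001, 0.001, 1.0, -0.0]
ft_force: [-0.4, 0.3, -1.3]
grip_width: 0.0683
```

Request:
play_rows(
  targets=[
    {"x":-0.08,"y":0,"z":0,"twist":0,"claw":1},
    {"x":-0.16,"y":0,"z":0,"twist":0,"claw":1},
    {"x":-0.16,"y":0,"z":0,"twist":0,"claw":1},
    {"x":-0.16,"y":0,"z":0,"twist":0,"claw":1},
    {"x":-0.16,"y":0,"z":0,"twist":0,"claw":1},
  ],
)

```text
time_s: 23.27
eef_pos: [0.6718, 0.0198, 0.1278]
tcp_rot: [-0.0, -0.0, 1.0, -0.0]
ft_force: [0.0, -0.1, -1.4]
grip_width: 0.0682
```

Request:
play_rows(
  targets=[
    {"x":-0.005,"y":0,"z":0.1,"twist":0,"claw":1},
    {"x":-0.005,"y":0,"z":0.2,"twist":0,"claw":1},
    {"x":-0.005,"y":0,"z":0.3,"twist":0,"claw":1},
    {"x":-0.005,"y":0,"z":0.38,"twist":0,"claw":1},
    {"x":-0.005,"y":0,"z":0.45,"twist":0,"claw":1},
    {"x":-0.005,"y":0,"z":0.5,"twist":0,"claw":1},
    {"x":-0.005,"y":0,"z":0.53,"twist":0,"claw":1},
    {"x":-0.005,"y":0,"z":0.545,"twist":0,"claw":1},
    {"x":-0.005,"y":0,"z":0.55,"twist":0,"claw":1},
    {"x":-0.005,"y":0,"z":0.55,"twist":0,"claw":1},
    {"x":-0.005,"y":0,"z":0.55,"twist":0,"claw":1},
  ],
)

```text
time_s: 24.18
eef_pos: [0.6741, 0.0198, 0.0185]
tcp_rot: [0.001, -0.0, 1.0, -0.0]
ft_force: [-0.7, -0.7, -1.2]
grip_width: 0.0685
```

Request:
play_rows(
  targets=[
    {"x":0,"y":0,"z":0.005,"twist":0,"claw":1},
    {"x":0,"y":0,"z":0.01,"twist":0,"claw":1},
    {"x":0,"y":0,"z":0.01,"twist":0,"claw":1},
    {"x":0,"y":0,"z":0.01,"twist":0,"claw":1},
  ],
)

```text
time_s: 24.52
eef_pos: [0.674, 0.0198, 0.0166]
tcp_rot: [0.0, 0.0, 1.0, 0.0]
ft_force: [-2.8, -0.1, 6.5]
grip_width: 0.0681
```

Request:
play_rows(
  targets=[
    {"x":0,"y":0,"z":0,"twist":0,"claw":0.2},
    {"x":0,"y":0,"z":0,"twist":0,"claw":0},
    {"x":0,"y":0,"z":0,"twist":0,"claw":0},
    {"x":0,"y":0,"z":0,"twist":0,"claw":0},
    {"x":0,"y":0,"z":0,"twist":0,"claw":0},
    {"x":0,"y":0,"z":-0.1,"twist":0,"claw":0},
    {"x":0,"y":0,"z":-0.25,"twist":0,"claw":0},
    {"x":0,"y":0,"z":-0.4,"twist":0,"claw":0},
    {"x":0,"y":0,"z":-0.6,"twist":0,"claw":0},
    {"x":0.15,"y":-0.1,"z":-0.6,"twist":0,"claw":0},
    {"x":0.3,"y":-0.2,"z":-0.6,"twist":0,"claw":0},
    {"x":0.45,"y":-0.3,"z":-0.6,"twist":0,"claw":0},
    {"x":0.6,"y":-0.4,"z":-0.6,"twist":0,"claw":0},
    {"x":0.75,"y":-0.5,"z":-0.6,"twist":0,"claw":0},
    {"x":0.9,"y":-0.65,"z":-0.6,"twist":0,"claw":0},
    {"x":0.95,"y":-0.78,"z":-0.6,"twist":0,"claw":0},
    {"x":0.95,"y":-0.78,"z":-0.6,"twist":0,"claw":0},
  ],
)

```text
time_s: 25.93
eef_pos: [0.4814, -0.1389, 0.1359]
tcp_rot: [-0.0, 0.001, 1.0, -0.0]
ft_force: [0.5, 0.5, 0.8]
grip_width: 0.0911
```

Request:
play_rows(
  targets=[
    {"x":0.21,"y":0,"z":0,"twist":0,"claw":0},
    {"x":0.21,"y":0,"z":0,"twist":0,"claw":0},
    {"x":0.21,"y":0,"z":0,"twist":0,"claw":0},
    {"x":0.21,"y":0,"z":0,"twist":0,"claw":0},
    {"x":0.21,"y":0,"z":0,"twist":0,"claw":0},
  ],
)

```text
time_s: 26.35
eef_pos: [0.4428, -0.1362, 0.1361]
tcp_rot: [0.001, -0.0, 1.0, -0.0]
ft_force: [0.1, -0.3, 0.3]
grip_width: 0.091
```

Run:
```python
from h import *
t=camera("top");s=camera("side"); cv2.imwrite("pics/g_top.png",t);cv2.imwrite("pics/g_side.png",s)
cv2.imwrite("pics/g.png",np.hstack([cv2.resize(t[120:280,220:420],(400,320)),cv2.resize(s[150:310,260:460],(400,320))]))
```

```text
(no output)
```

View pics/g.png

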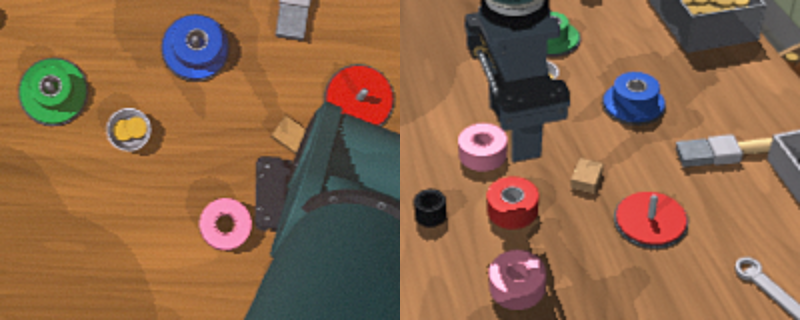

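Blue and green are on their posts. The red ring at side-view pixel ~(316,249) is the target; it is true red, while the neighbours at ~(300,222) and ~(318,288) are pink. I'll grasp it.

Request:
play_rows(
  targets=[
    {"x":0.015,"y":0,"z":0.15,"twist":0,"claw":0},
    {"x":0.015,"y":0,"z":0.3,"twist":0,"claw":0},
    {"x":0.015,"y":0,"z":0.42,"twist":0,"claw":0},
    {"x":0.015,"y":0,"z":0.52,"twist":0,"claw":0},
    {"x":0.015,"y":0,"z":0.6,"twist":0,"claw":0},
    {"x":0.015,"y":0,"z":0.64,"twist":0,"claw":0},
    {"x":0.015,"y":0,"z":0.64,"twist":0,"claw":0},
    {"x":0.015,"y":0,"z":0.64,"twist":0,"claw":1},
    {"x":0.015,"y":0,"z":0.64,"twist":0,"claw":1},
    {"x":0.015,"y":0,"z":0.64,"twist":0,"claw":1},
    {"x":0.015,"y":0,"z":0.64,"twist":0,"claw":1},
    {"x":0.015,"y":0,"z":0.64,"twist":0,"claw":1},
    {"x":0.015,"y":0,"z":0.64,"twist":0,"claw":1},
    {"x":0.015,"y":0,"z":0.64,"twist":0,"claw":1},
    {"x":0.015,"y":0,"z":0.64,"twist":0,"claw":1},
  ],
  newtons=20,
)

```text
time_s: 27.7
eef_pos: [0.4393, -0.1364, 0.0086]
tcp_rot: [0.001, -0.0, 1.0, -0.0]
ft_force: [-1.3, 0.6, 9.2]
grip_width: 0.0684
```

Request:
play_rows(
  targets=[
    {"x":0,"y":0,"z":-0.03,"twist":0,"claw":1},
    {"x":0,"y":0,"z":-0.1,"twist":0,"claw":1},
    {"x":0,"y":0,"z":-0.2,"twist":0,"claw":1},
    {"x":0,"y":0,"z":-0.35,"twist":0,"claw":1},
    {"x":0,"y":0,"z":-0.5,"twist":0,"claw":1},
    {"x":-0.1,"y":-0.04,"z":-0.6,"twist":0,"claw":1},
    {"x":-0.25,"y":-0.1,"z":-0.6,"twist":0,"claw":1},
    {"x":-0.42,"y":-0.17,"z":-0.6,"twist":0,"claw":1},
    {"x":-0.6,"y":-0.25,"z":-0.6,"twist":0,"claw":1},
    {"x":-0.76,"y":-0.31,"z":-0.6,"twist":0,"claw":1},
    {"x":-0.84,"y":-0.343,"z":-0.6,"twist":0,"claw":1},
    {"x":-0.84,"y":-0.343,"z":-0.6,"twist":0,"claw":1},
    {"x":-0.84,"y":-0.343,"z":-0.6,"twist":0,"claw":1},
    {"x":-0.84,"y":-0.343,"z":-0.6,"twist":0,"claw":1},
  ],
)

```text
time_s: 28.87
eef_pos: [0.6055, -0.2043, 0.1276]
tcp_rot: [-0.001, -0.0, 1.0, 0.0]
ft_force: [-0.8, 0.5, -1.3]
grip_width: 0.0685
```

Request:
play_rows(
  targets=[
    {"x":0,"y":0,"z":0.1,"twist":0,"claw":1},
    {"x":0,"y":0,"z":0.2,"twist":0,"claw":1},
    {"x":0,"y":0,"z":0.3,"twist":0,"claw":1},
    {"x":0,"y":0,"z":0.3,"twist":0,"claw":1},
    {"x":0,"y":0,"z":0.3,"twist":0,"claw":1},
  ],
)

```text
time_s: 29.28
eef_pos: [0.6053, -0.2042, 0.0675]
tcp_rot: [-0.001, -0.0, 1.0, 0.0]
ft_force: [0.8, -0.3, -2.1]
grip_width: 0.0683
```

Request:
play_rows(
  targets=[
    {"x":-0.01,"y":0,"z":0.08,"twist":0,"claw":1},
    {"x":-0.01,"y":0,"z":0.15,"twist":0,"claw":1},
    {"x":-0.01,"y":0,"z":0.2,"twist":0,"claw":1},
    {"x":-0.01,"y":0,"z":0.235,"twist":0,"claw":1},
    {"x":-0.01,"y":0,"z":0.25,"twist":0,"claw":1},
    {"x":-0.01,"y":0,"z":0.255,"twist":0,"claw":1},
    {"x":-0.01,"y":0,"z":0.255,"twist":0,"claw":1},
    {"x":-0.01,"y":0,"z":0.255,"twist":0,"claw":1},
  ],
)

```text
time_s: 29.95
eef_pos: [0.6088, -0.2049, 0.0171]
tcp_rot: [0.0, -0.0, 1.0, -0.0]
ft_force: [0.3, 0.1, -1.0]
grip_width: 0.0686
```

Release, lift, and swing clear for the final check.

Request:
play_rows(
  targets=[
    {"x":0,"y":0,"z":0.003,"twist":0,"claw":1},
    {"x":0,"y":0,"z":0.003,"twist":0,"claw":1},
    {"x":0,"y":0,"z":0.003,"twist":0,"claw":0.2},
    {"x":0,"y":0,"z":0.003,"twist":0,"claw":0},
    {"x":0,"y":0,"z":0.003,"twist":0,"claw":0},
    {"x":0,"y":0,"z":0.003,"twist":0,"claw":0},
    {"x":0,"y":0,"z":0.003,"twist":0,"claw":0},
    {"x":0,"y":0,"z":-0.1,"twist":0,"claw":0},
    {"x":0,"y":0,"z":-0.25,"twist":0,"claw":0},
    {"x":0,"y":0,"z":-0.4,"twist":0,"claw":0},
    {"x":0,"y":0,"z":-0.6,"twist":0,"claw":0},
    {"x":0.2,"y":0.15,"z":-0.8,"twist":0,"claw":0},
    {"x":0.35,"y":0.3,"z":-0.8,"twist":0,"claw":0},
    {"x":0.5,"y":0.45,"z":-0.8,"twist":0,"claw":0},
    {"x":0.65,"y":0.6,"z":-0.8,"twist":0,"claw":0},
    {"x":0.75,"y":0.75,"z":-0.8,"twist":0,"claw":0},
    {"x":0.75,"y":0.9,"z":-0.8,"twist":0,"claw":0},
    {"x":0.75,"y":0.9,"z":-0.8,"twist":0,"claw":0},
    {"x":0.75,"y":0.9,"z":-0.8,"twist":0,"claw":0},
  ],
)

```text
time_s: 31.53
eef_pos: [0.4582, -0.0233, 0.177]
tcp_rot: [0.0, -0.002, 1.0, -0.0]
ft_force: [-0.2, -0.2, -0.2]
grip_width: 0.0914
```

Run:
```python
from h import *
t=camera("top");s=camera("side"); cv2.imwrite("pics/h_top.png",t);cv2.imwrite("pics/h_side.png",s)
T=lambda im,x,y,r=28:cv2.resize(im[y-r:y+r,x-r:x+r],(160,160),interpolation=cv2.INTER_CUBIC)
cv2.imwrite("pics/h.png",np.vstack([np.hstack([T(t,*p) for p in((168,196),(246,164),(317,143),(399,168),(470,210))]),np.hstack([T(s,*p) for p in((293,136),(335,165),(377,196),(385,250),(372,320))]),cv2.resize(s[100:400,200:],(800,545))[:270]]))
print(get_obs()['time_s'])
```

```text
31.6333
```

View pics/h.png

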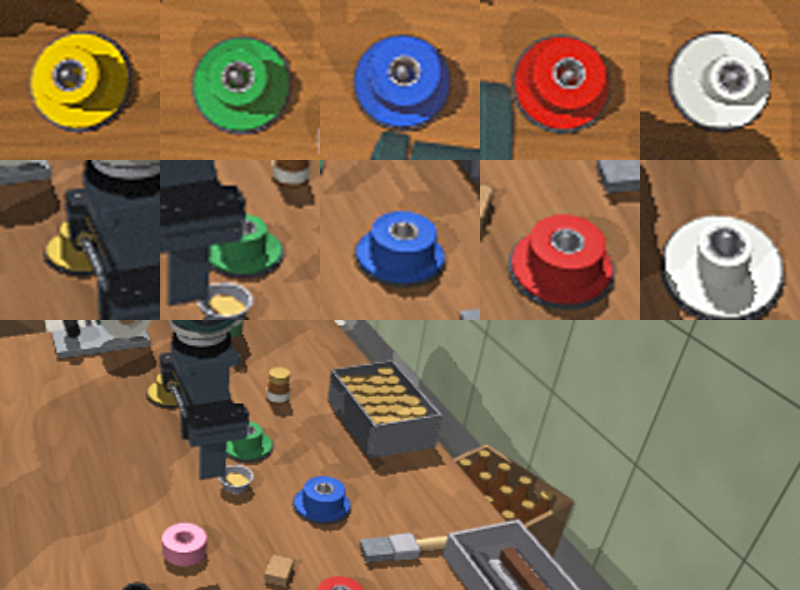

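View pics/h_side.png

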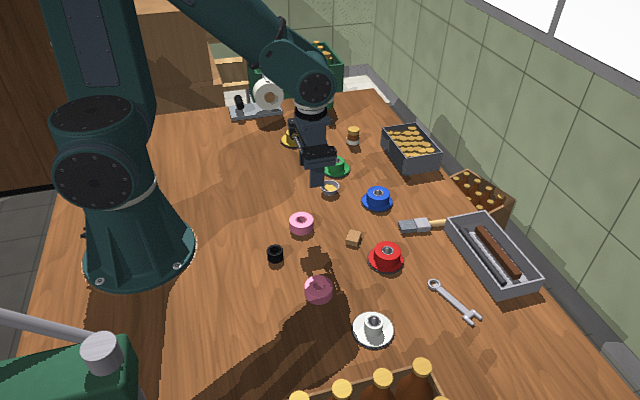

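Run:
```python
from h import *
t=cv2.imread("pics/h_top.png")
# predict pixel of hole centre at z=.038 vs seen lining-ellipse (low saturation blob) in each view
S={'yellow':(.5148,.4205),'green':(.606,.2125),'blue':(.674,.0198),'red':(.6085,-.205),'white':(.4987,-.3943)}
side={'yellow':'g','green':'f','blue':'h','red':'h','white':'h'}
for c,(x,y) in S.items():
    out=[]
    for n,im in(("top",t),("side",cv2.imread(f"pics/{side[c]}_side.png"))):
        p=P(n)@np.r_[x,y,.038,1]; p=p[:2]/p[2]; out.append(p)
        r=8; u,v=p.round().astype(int); h=cv2.cvtColor(im,cv2.COLOR_BGR2HSV); m=cv2.inRange(h,(0,0,0),(179,75,255) if c!='white' else (179,255,185)); w=np.zeros_like(m); cv2.circle(w,(int(u),int(v)),r,255,-1); m&=w
        k,l,s,ce=cv2.connectedComponentsWithStats(m)
        if k>1:
            i=1+np.argmax(s[1:,4]); out.append(ce[i]); out.append(s[i,4])
    X=tri(out[1],out[4]) if len(out)==6 else None
    print(c,[np.round(o,1).tolist() for o in out],None if X is None else (np.round(X[0],4),np.round(X[1],1)))
g=cv2.imread("pics/g_side.png"); cv2.imwrite("pics/i.png",cv2.resize(g[100:200,260:400],(800,571)))
```

```text
yellow [[164.2, 193.7], [163.6, 193.6], 82, [293.0, 131.2], [299.0, 131.4], 29] (array([0.5267, 0.4233, 0.0317]), array([4. , 2.8]))
green [[245.2, 162.1], [244.7, 162.2], 87, [335.7, 159.6], [335.7, 160.2], 40] (array([0.6067, 0.2145, 0.0342]), array([0., 0.]))
blue [[318.3, 139.5], [318.1, 139.2], 81, [377.6, 192.0], [377.8, 192.5], 50] (array([0.6753, 0.0204, 0.0352]), array([0.1, 0.1]))
red [[402.1, 165.5], [402.0, 165.0], 76, [386.7, 249.5], [387.1, 249.9], 77] (array([ 0.61  , -0.2052,  0.0365]), array([0.1, 0.1]))
white [[474.4, 208.2], [474.0, 208.7], 89, [373.7, 320.1], [373.6, 320.9], 107] (array([ 0.4984, -0.3943,  0.0352]), array([0.2, 0.2]))
```

View pics/i.png

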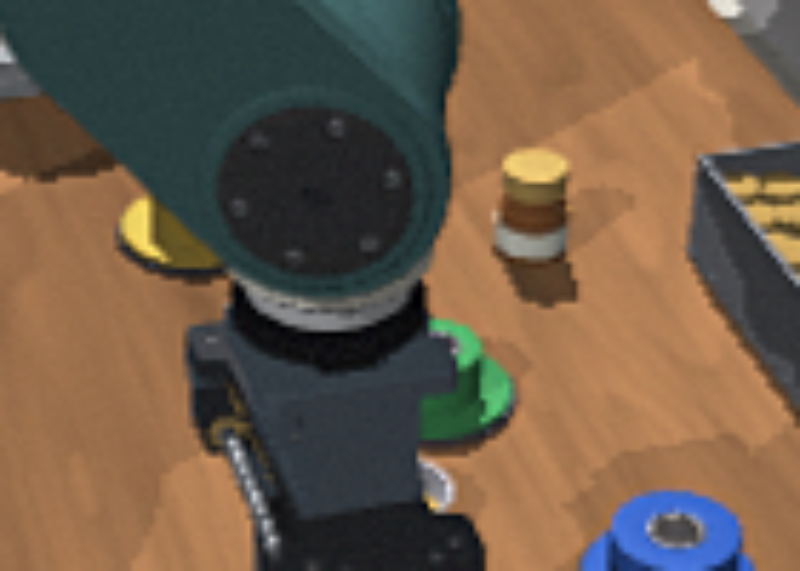

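The yellow row above is not valid because the arm hides that guide from the side camera. I'll swing the arm away to check it.

Request:
play_rows(
  targets=[
    {"x":0,"y":-0.3,"z":-0.1,"twist":0,"claw":0},
    {"x":0,"y":-0.6,"z":-0.2,"twist":0,"claw":0},
    {"x":0,"y":-0.9,"z":-0.2,"twist":0,"claw":0},
    {"x":0,"y":-1,"z":-0.2,"twist":0,"claw":0},
    {"x":0,"y":-1,"z":-0.2,"twist":0,"claw":0},
    {"x":0,"y":-1,"z":-0.2,"twist":0,"claw":0},
    {"x":0,"y":-1,"z":-0.2,"twist":0,"claw":0},
    {"x":0,"y":-1,"z":-0.2,"twist":0,"claw":0},
  ],
)

```text
time_s: 32.3
eef_pos: [0.4583, -0.2255, 0.2163]
tcp_rot: [-0.0, 0.001, 1.0, 0.0]
ft_force: [-0.8, -0.2, 0.1]
grip_width: 0.0912
```

Run:
```python
from h import *
g=camera("side"); cv2.imwrite("pics/j_side.png",g); cv2.imwrite("pics/j.png",cv2.resize(g[100:200,240:380],(800,571)))
h=cv2.cvtColor(g,cv2.COLOR_BGR2HSV); m=cv2.inRange(h,(0,0,0),(179,75,255)); w=np.zeros_like(m); cv2.circle(w,(293,131),7,255,-1); k,l,s,ce=cv2.connectedComponentsWithStats(m&w)
i=1+np.argmax(s[1:,4]); print(ce[i],s[i,4],tri((163.6,193.6),ce[i]))
```

```text
[293.07692308 131.76923077] 26 (array([0.51570641, 0.42358432, 0.03362697]), [np.float64(0.04629738406644777), np.float64(0.033273933714953983)])
```

View pics/j.png

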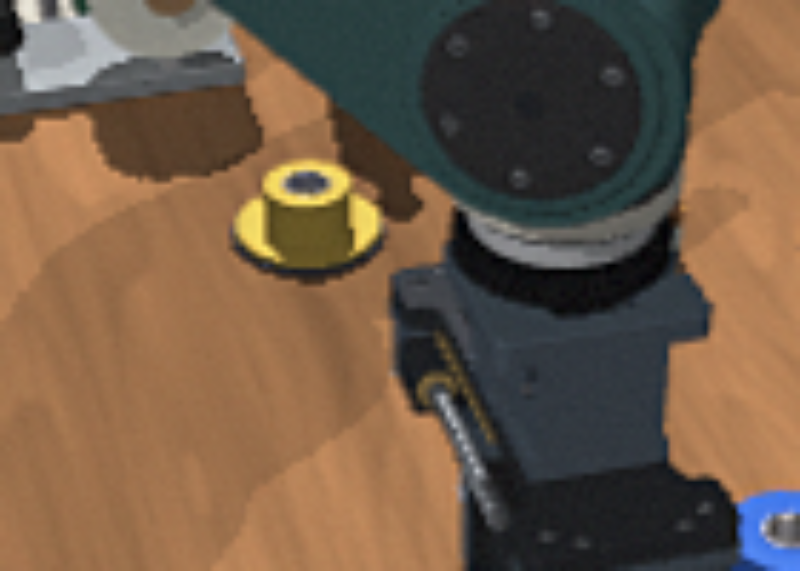

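Yellow stands upright and flat on its stand, with the hole at side-view pixel (293,132). All five are placed and the arm is clear, so I'll hand in.

```bash
python3 -c "
from rig import *
print(hand_in())"
```

```text
the job is handed in; nothing more can be done
None
```

All five guides are on the posts of their own-colour stands, and I handed the job in at about 32 s of the 104 s. I took the stacks apart from the top in the order white, yellow, green, blue, red. The pink and black look-alikes were not touched, and nothing tipped or fell.

**Final position check:** the last pictures show every guide upright and flat. In the top view each post shows inside its guide's hole. From the two views, the guides' hole centres lie within 3 mm of where I placed them.

**Height disagreement:** the two-view top heights came out at 34–37 mm, against 38 mm expected for a guide lying flat. The earlier two-view heights (stacks and stand plates) also read 2–6 mm low, so I put this down to the calibration.

**Failed checks:**
- The first yellow check failed because the arm hid that guide from the side camera. I moved the arm and repeated it; the guide's top measured 34 mm.
- One set of move calls was refused for missing keys, before anything moved.

**Forces:** the highest wrist force I read was about 9 N, seen as the gripper closed on the red guide. Forces were read only at the end of each move.

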